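Restock the card-game row and click the stock wheel

TASK

Put the new card games (the loose medium-height red boxes on the table; three or four came) upright into the tray row between the tall games and the short ones: nudge the row apart to make room, slide them in squarely, and close the row up again so that no gaps are left between boxes. Then roll the thumbwheel of the stock counter with a fingertip, click by click, until its white line stands at the mark for the number of games you added. Leave the other goods on the table where they are.

Things in the scene. Friction and masses are not known exactly. Their poses are not given: they have to be found in the camera images.
- tray: fixed wooden display tray, 100 (x) by 352 (y) mm; origin under its centre, row along its y. Inner floor 8 mm up; inner length 320 mm between end walls 62 mm high; front and back lips rise 12 mm above the floor and leave a channel 76 mm wide for the 62 mm deep boxes
- tray_floor (a point): centre of the tray's inner floor, tray axes. The four games start tight together along its y, in order from +y: tall_outer, tall_inner, short_inner, short_outer; the free room is at the two ends
- tall_outer: in the tray, the row's outermost box at the +y end: red card-game box standing on its small end, 62 mm (own x) by 34 mm (own y) by 108 mm high (own z), 0.15 to 0.3 kg, bottom-heavy (metal tokens in its base); origin at the centre of its underside; stiff, grip it across the 62 mm
- tall_inner: in the tray, next to tall_outer, the last tall one: red card-game box standing on its small end, 62 mm (own x) by 34 mm (own y) by 108 mm high (own z), 0.15 to 0.3 kg, bottom-heavy (metal tokens in its base); origin at the centre of its underside; stiff, grip it across the 62 mm
- short_inner: in the tray, the first short one, next to tall_inner at the start: red card-game box standing on its small end, 62 mm (own x) by 34 mm (own y) by 82 mm high (own z), 0.15 to 0.3 kg, bottom-heavy (metal tokens in its base); origin at the centre of its underside; stiff, grip it across the 62 mm
- short_outer: in the tray, the row's outermost box at the -y end: red card-game box standing on its small end, 62 mm (own x) by 34 mm (own y) by 82 mm high (own z), 0.15 to 0.3 kg, bottom-heavy (metal tokens in its base); origin at the centre of its underside; stiff, grip it across the 62 mm
- new1: a new game, on the table at the start (may be absent): red card-game box standing on its small end, 62 mm (own x) by 34 mm (own y) by 95 mm high (own z), 0.15 to 0.3 kg, bottom-heavy (metal tokens in its base); origin at the centre of its underside; stiff, grip it across the 62 mm
- new2: a new game, on the table at the start (may be absent): red card-game box standing on its small end, 62 mm (own x) by 34 mm (own y) by 95 mm high (own z), 0.15 to 0.3 kg, bottom-heavy (metal tokens in its base); origin at the centre of its underside; stiff, grip it across the 62 mm
- new3: a new game, on the table at the start (may be absent): red card-game box standing on its small end, 62 mm (own x) by 34 mm (own y) by 95 mm high (own z), 0.15 to 0.3 kg, bottom-heavy (metal tokens in its base); origin at the centre of its underside; stiff, grip it across the 62 mm
- new4: a new game, on the table at the start (may be absent): red card-game box standing on its small end, 62 mm (own x) by 34 mm (own y) by 95 mm high (own z), 0.15 to 0.3 kg, bottom-heavy (metal tokens in its base); origin at the centre of its underside; stiff, grip it across the 62 mm
- counter: fixed grey stock counter, base 100 (x) by 64 (y) by 14 mm; origin under its centre. Five white ticks on its cheeks' rims mean 0 (broadest, nearest its -x side), 1, 2, 3, 4, 30 degrees apart; a white line across the wheel's rim is the pointer
- wheel_top (a point): topmost point of the black knurled rubber thumbwheel, 80 mm over the table, counter axes. Wheel 64 mm across, 22 mm wide, axle level along y, between two cheeks whose tops are 6 mm lower (44 mm over their outsides). The axle is sprung: yields down up to 5 mm, 1.4 N to begin plus 1.5 N per mm
- wheel (a joint): thumbwheel angle, rad: 0 with its line at tick 0, 0.524 per tick (1.571 at tick 3, 2.094 at 4); grows as the wheel's top is rolled toward the counter's +x, 16.8 mm of rim a click. Clicks into a notch at each tick; leaving it takes about 2 N at the rim, past half way it snaps on. Starts at tick 0 or 1; can go one click past either end tick
- deck_stand: fixed black stand with card decks, 100 by 66 by 73 mm high, leave alone; origin under its centre
- pawn: dark wooden pawn 40 mm wide, 62 mm high, leave alone; origin at its underside
- dice_cup: black cup 68 mm wide, 75 mm high, leave alone; origin at its underside
- puzzle_tin: round tin 64 mm wide, 60 mm high, leave alone; origin at its underside
- wood_die: wooden die 30 mm, leave alone; origin at its underside
Things that resemble listed ones, but are neither listed nor needed, are in the scene too. What is shaped like the tall_inner but turquoise is not meant. Leave any purple look-alike of the new1 alone.

How it is judged:
By the outcome, as a careful person would: the job done as asked, in the order asked, and still so for the second after the job is handed in, with the robot touching nothing.
Of new1, new2, new3, new4 only 3 to 4 are there at a start; the rules pass over those that are not, and their reading is None.
At some moment in a run one of new1, new2, new3, new4 may be knocked a few centimetres aside while the robot is not near it.
Once in a run the grip may slacken for a moment while it holds something.
It also fails if it takes over 208 s, if anything falls off the work surface, if the arm or the gripper's body presses on something with over 40 N, if the wrist force passes 120 N, or if a joint passes its speed limit or range.

ROBOT

A 6-joint arm with a two-finger parallel gripper is mounted at the origin on the work surface. World frame = base frame: x ahead of the robot, y to its left, z up, the work surface at z = 0. Lengths are in mm, angles in rad, forces in N, time in s.
With the tool pointing down it reaches from about 350 to 775 mm from the base axis. Payload 7.3 kg.
Tool frame: the origin (TCP) lies midway between the tips of the shut fingers; the grasp point (between the pads) lies 19 mm behind it; z points along the fingers, x is the direction in which the jaws open and shut, and the axes are right-handed (so a half turn about z gives the same grasp; the last joint's range is limited). The gripper opens to 92 mm and grips with 3 to 60 N. Pads are 19 mm wide; open, the fingers measure 130 mm over their backs; the gripper's body (75 mm by 190 mm) begins 47 mm behind the grasp point.
Start: joints at [-1.437, 0.342, 1.524, -0, 1.275, -0.146], TCP at [145.008, -504.596, 226.741] pointing down, gripper open.
Joint ranges: [-2.53, 2.53], [-0.77, 2.02], [0.04, 2.7], [-1, 4.14], [0.28, 2.66], [-3.11, 3.11]. Speed limits (rad/s): [2.57, 2.57, 3.14, 3.14, 3.14, 3.14].

INTERFACE

Orientations are given as [roll, pitch, yaw] about the fixed x, y, z axes, in that order (R = Rz(yaw) Ry(pitch) Rx(roll)).
In Python, from plant import bot gives the robot as it stands.
- The arm moves only by the shell command python3 -m pendant 'ROWS' [OPENING]. ROWS is JSON, a list of rows, each an object with "linear": the shift along the world's x, y, z in mm, a list of three; "twist": the turn about the world's z in degrees. In form: [{"linear": [x, y, z], "twist": twist}, ...]. A call has 1 to 20 rows; each row is the pose to reach, as a shift and turn from the pose commanded when the call began; what a row does not reach only later rows make up. A row lasts 1/8 s, in which the tool goes at most 62.5 mm and 10.7 degrees, less where a joint would pass 70% of its speed; a pose out of reach is approached as far as the arm can. A call with a gripper value outside its range is refused whole. OPENING is the closure in counts, from 0 (fully open) to 255 (shut), set as the call begins (- or left out, the last holds). The fingers move at their own pace and stop on an object; the grip force is fixed at half the most. Time passes only in rows, so rows that repeat a pose let the fingers close. It gives the time, the measured TCP pose, the force and the opening at its end, in the units of the state.
- bot.get_obs(): the state, without advancing time (a new reading comes with each control period).
- bot.capture(name): name is "scene" or "top" or "wrist"; returns a dict with "frame" (480x640x3 uint8, blue, green, red), "z_map" (480x640 float32, mm along the optical axis (not along the pixel's ray), 0 where there is no reading), "fx", "fy", "cx", "cy" (pixels), "k1" (the pictures are not rectified: a ray, as slopes to the right and down, at radius r is drawn at 1 + k1 r^2 times it, then the intrinsics apply), "rvec" (rotation vector, rad) and "tvec" (3), from world to camera coordinates, as OpenCV has them. Camera axes: x right, y down, z forward; pixel columns grow to the right and rows downward; lengths in mm; the calibration is good to about 2 mm. A picture is of the moment at which its call begins.
- bot.close_job(): hands the job in, once; it reports no verdict.
The state is a dict: "time": time; "joint_positions": joint angles; "dq": joint speeds; "tau": joint torques, N m; "tool_pos": TCP position; "tcp_rot": TCP orientation; "contact_force": force on the tool from outside, world axes, zero at the start; "moment": the same for the moment, N m; "grip_width": finger opening in mm.
Only numpy, scipy, OpenCV 4.12 (cv2) and the standard library are available. Lean on these libraries where they do the work, as an engineer would, in place of code of your own. Each camera call takes 0.05 s, during which the arm holds its last target. There are 200 camera calls.

## Working session

There is one attempt and no reset: what is moved stays moved. The work goes in short steps, Python scripts to look and compute and a shell command to move; the robot and the scene stay as the last step left them, time stands still between calls to the robot, and variables do not carry over. Pictures are saved under pics/ and viewed, about 12 in all and at most 16, crops included, and the job is handed in when it is done.

```bash
ls; mkdir -p pics; cat > h.py <<'E'
import numpy as np, cv2
from plant import bot
def cap(n, png=None):
    c=bot.capture(n)
    if png: cv2.imwrite('pics/'+png,c['frame'])
    return c
def pts(c):
    # world points of all pixels from z_map
    h,w=c['z_map'].shape
    u,v=np.meshgrid(np.arange(w),np.arange(h))
    return unproj(c,u.ravel(),v.ravel(),c['z_map'].ravel()).reshape(h,w,3)
def slopes(c,u,v):
    K=np.array([[c['fx'],0,c['cx']],[0,c['fy'],c['cy']],[0,0,1.]])
    p=np.stack([u,v],-1).astype(float).reshape(-1,1,2)
    return cv2.undistortPoints(p,K,np.array([c['k1'],0,0,0.])).reshape(-1,2)
def unproj(c,u,v,z):
    s=slopes(c,u,v); R=cv2.Rodrigues(np.array(c['rvec'],float))[0]; t=np.array(c['tvec'],float).ravel()
    P=np.column_stack([s*z[:,None],z])
    return (P-t)@R
def plane(c,u,v,h):
    s=slopes(c,np.atleast_1d(u),np.atleast_1d(v)); R=cv2.Rodrigues(np.array(c['rvec'],float))[0]; t=np.array(c['tvec'],float).ravel()
    o=-R.T@t; d=np.column_stack([s,np.ones(len(s))])@R
    return o+d*((h-o[2])/d[:,2])[:,None]
E
python3 - <<'E'
from h import *
for n in('scene','top'):
    c=cap(n,n+'0.png'); R=cv2.Rodrigues(np.array(c['rvec'],float))[0]
    print(n,c['fx'],c['k1'],-R.T@np.array(c['tvec']).ravel())
o=bot.get_obs(); print(o)
E
```

```text
pics
scene 485.00859021336174 -0.060759218558007776 [939.86230511 511.85587348 976.94508388]
top 624.5352794232399 -0.006451677698292132 [ 469.56952037   -5.91860214 1201.62930051]
{'time': 0.1, 'joint_positions': array([-1.43700620e+00,  3.42618480e-01,  1.52490154e+00, -1.68263788e-05,
        1.27540190e+00, -1.46025833e-01]), 'dq': array([-0.00183361, -0.00198658, -0.00181941,  0.00018161,  0.00056765,
       -0.00062769]), 'tau': array([ 1.74048026e-03, -4.32003164e+01, -2.44694585e+01,  7.19188456e-02,
        5.26377093e-02, -4.17495517e-05]), 'tool_pos': array([ 144.9493016 , -504.2236547 ,  226.13936475]), 'tcp_rot': array([-3.14141515e+00,  1.31746194e-03, -1.29097534e+00]), 'contact_force': array([0.05338944, 0.19408532, 0.39155448]), 'moment': array([-0.0091072 ,  0.0138726 ,  0.05071404]), 'grip_width': 91.69252985510018}
```

View pics/top0.png

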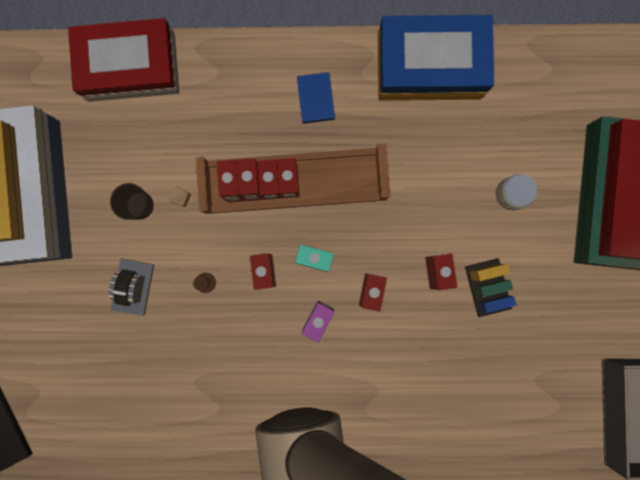

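View pics/scene0.png

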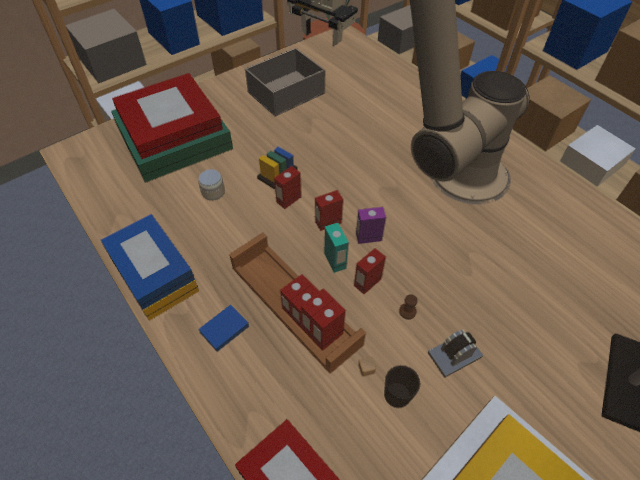

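The top view shows three loose red boxes at about (262,271), (373,292) and (443,271). The row is at (218-298,178) in the tray, and the counter is at (130,287).

```bash
cat >> h.py <<'E'
def boxes(c,P=None,lo=70,hi=130,minA=60):
    """red tops: list of (center xyz, yaw of long side, dims)"""
    P=pts(c) if P is None else P
    hsv=cv2.cvtColor(c['frame'],cv2.COLOR_BGR2HSV)
    m=((P[...,2]>lo)&(P[...,2]<hi)&(c['z_map']>0)).astype(np.uint8)
    n,l,s,_=cv2.connectedComponentsWithStats(m)
    out=[]
    for i in range(1,n):
        if s[i,4]<minA: continue
        q=P[l==i]; r=cv2.minAreaRect(q[:,:2].astype(np.float32))
        hh=np.median(hsv[l==i],0)
        out.append((r,np.percentile(q[:,2],[10,50,90]).round(1),hh,s[i]))
    return out
E
python3 - <<'E'
from h import *
for n in ('top',):
    c=cap(n); P=pts(c)
    for r,z,h,s in boxes(c,P,55,125): print(n,np.round(r[0],1),np.round(r[1],1),round(r[2],1),z,h,s)
    hsv=cv2.cvtColor(c['frame'],cv2.COLOR_BGR2HSV)
    # white disks on red
    np.set_printoptions(precision=1,suppress=True)
    for (u,v) in [(227,178),(246,176),(268,177),(287,175),(261,271),(374,293),(446,272),(262,255),(318,322)]:
        print((u,v),P[v,u])
    # tray walls
    for lo,hi in((55,68),): 
        for r,z,h,s in boxes(c,P,lo,hi,30): print('wall',np.round(r[0],1),np.round(r[1],1),round(r[2],1),z,h,s)
    np.set_printoptions(linewidth=200)
    print(P[180:183:2,196:240:2,2]); print(P[255:320:4,105:155:3,2].round(0))
    cv2.imwrite('pics/c1.png',cv2.resize(c['frame'][140:340,100:500],(800,400),interpolation=cv2.INTER_CUBIC))
E
```

```text
top [ 863.8 -220.5] [133.  199.9] 0.1 [91.3 95.7 98.4] [109. 181. 105.] [ 380   14  114   79 8686]
top [869.5 358.7] [123.  182.3] 4.8 [76.2 80.1 83. ] [  1. 195. 100.] [  68   17  106   77 6915]
top [628.5 528.7] [275.1 103.5] 3.3 [ 73.3 113.8 117.7] [111.  11. 162.] [   0  105   62  159 6282]
top [ 610.2 -551.3] [ 98.5 271.1] 83.2 [ 68.8 110.2 122.4] [  2. 195.  75.] [ 584  116   56  153 7120]
top [ 654.4 -124.4] [100.7  16.6] 4.1 [59.3 62.6 65.6] [ 12. 139. 113.] [378 143  13  55 484]
top [632.  210.3] [99.3 17.2] 4.0 [59.  62.1 64.9] [ 12. 138. 113.] [196 157  12  54 494]
top [637.9 103.2] [ 63.7 138.7] 3.7 [ 87.4  94.5 118.1] [  2. 186. 104.] [ 217  158   82   42 3018]
top [ 615.5 -373.6] [57.7 58.5] 67.6 [58.2 60.9 63.8] [110.  26. 136.] [503 174  34  33 806]
top [599.2 341.1] [66.9 65.9] 89.9 [58.4 72.5 76.8] [14. 92. 36.] [110 183  39  37 474]
top [493.    3.3] [62.5 33.9] 74.7 [105.8 108.6 111.3] [ 83. 136. 156.] [296 244  38  28 690]
top [470.3  98.4] [62.4 34.2] 6.3 [91.2 95.2 98.2] [  2. 176. 103.] [250 253  25  37 725]
top [ 467.3 -227.9] [62.3 35.1] 7.6 [77.5 95.3 98.4]
[... 3809 characters left out ...]
6.   78.   74.   73.   71.   52.   37.   17.   10.   14.    3.    2.]
 [   3.   -2.   -1.   74.   69.   76.   75.   71.   70.   70.   52.   33.   12.   18.    6.    3.   -3.]
 [   4.    0.   -0.   14.   63.   62.   69.   63.   52.   11.   45.   18.   13.   15.    4.   -0.    2.]
 [  -1.   -6.   13.   13.   14.   16.    8.   15.   18.   14.   13.   17.   13.   13.   -1.   -0.    2.]
 [   1.   -1.   -4.    1.    3.   15.   14.   13.   15.   13.   18.   14.    9.   14.   -0.   -3.    5.]
 [  -1.    0.    0.   -3.    2.    2.   -1.   -3.   -2.    3.    0.   -0.   17.   -3.    3.    1.   -4.]
 [  -3.   -1.   -0.    2.   -1.    6.   -3.   -1.   -2.   -0.    0.   -3.    1.    2.    1.    1.    2.]]
```

View pics/c1.png

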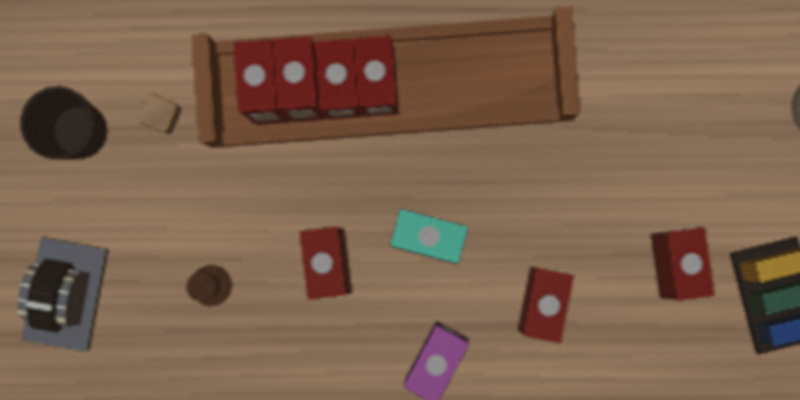

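```bash
python3 -m pendant '[{"linear":[120,140,0],"twist":20},{"linear":[494,590,0],"twist":77.8},{"linear":[494,590,0],"twist":77.8},{"linear":[494,590,0],"twist":77.8},{"linear":[494,590,0],"twist":77.8},{"linear":[494,590,0],"twist":77.8},{"linear":[494,590,0],"twist":77.8},{"linear":[494,590,0],"twist":77.8},{"linear":[494,590,0],"twist":77.8},{"linear":[494,590,0],"twist":77.8},{"linear":[494,590,0],"twist":77.8},{"linear":[494,590,0],"twist":77.8},{"linear":[494,590,0],"twist":77.8},{"linear":[494,590,0],"twist":77.8},{"linear":[494,590,0],"twist":77.8},{"linear":[494,590,0],"twist":77.8}]' 0
python3 - <<'E'
from h import *
np.set_printoptions(precision=1,suppress=True)
c=cap('wrist','w1.png'); P=pts(c)
for r,z,h,s in boxes(c,P,83,97,200)+boxes(c,P,100,130,200): print(np.round(r[0],1),np.round(r[1],1),round(r[2],1),z,h,s)
E
```

```text
time: 2.15
tool_pos: [638.6, 84.3, 227.1]
tcp_rot: [3.141, -0.0, 0.065]
contact_force: [0.2, -0.2, -0.2]
grip_width: 91.8
[471.7 100.4] [62.8 34.2] 6.7 [92.7 94.3 95.3] [  1. 175. 147.] [  93  172   80   44 2919]
[641.6  68.3] [62.  63.7] 4.0 [88.7 89.7 90.5] [  1. 175. 148.] [ 289  206   70   68 4605]
[504.4  33.3] [11.2 35.9] 57.3 [84.1 90.3 95.8] [ 85.  150.5  86. ] [152 259  39  25 318]
[377.   18.9] [18.3 47.1] 87.4 [84.4 91.1 94.5] [147. 131.  82.] [ 19 260  55  22 455]
[ 807.7 -179.4] [15.8 36.4] 0.6 [90.2 94.5 95.5] [109. 161. 143.] [443 449  21  16 224]
[636.9 138.7] [62.2 68.5] 3.5 [114.6 115.6 116.5] [  1. 175. 151.] [ 283  117   83   90 7142]
[497.9  17.9] [36.6 34.3] 72.7 [103.9 107.2 108.2] [ 85. 134. 186.] [142 265  43  44 957]
```

View pics/w1.png

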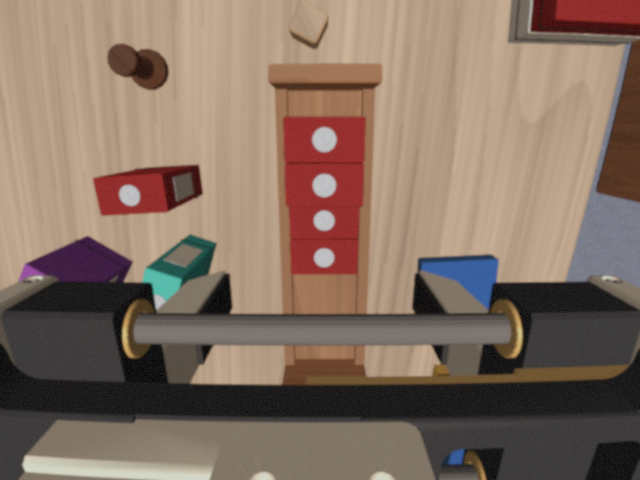

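The wrist view shows the row at (325,117-272) with the two tall boxes toward +y and the new-box gap side toward -y. Next I grip short_inner and slide both short boxes 120 mm toward -y.

```bash
python3 -m pendant '[{"linear":[1,1.5,-50],"twist":0},{"linear":[1,1.5,-100],"twist":0},{"linear":[1,1.5,-135],"twist":0},{"linear":[1,1.5,-155],"twist":0},{"linear":[1,1.5,-170],"twist":0},{"linear":[1,1.5,-170],"twist":0},{"linear":[1,1.5,-170],"twist":0}]'
python3 -m pendant '[{"linear":[0,0,0],"twist":0},{"linear":[0,0,0],"twist":0},{"linear":[0,0,0],"twist":0},{"linear":[0,0,0],"twist":0},{"linear":[0,0,0],"twist":0},{"linear":[0,0,0],"twist":0}]' 255
```

```text
time: 3.08
tool_pos: [640.7, 86.8, 57.9]
tcp_rot: [3.141, -0.002, 0.067]
contact_force: [-0.4, -0.8, 0.5]
grip_width: 91.8
time: 3.82
tool_pos: [640.1, 86.9, 56.9]
tcp_rot: [3.142, -0.0, 0.067]
contact_force: [-0.2, -0.3, 1.8]
grip_width: 61.7
```

```bash
python3 -m pendant '[{"linear":[0.3,-5,0],"twist":0},{"linear":[1,-15,0],"twist":0},{"linear":[1.7,-25,0],"twist":0},{"linear":[2.3,-35,0],"twist":0},{"linear":[3,-45,0],"twist":0},{"linear":[3.7,-55,0],"twist":0},{"linear":[4.4,-65,0],"twist":0},{"linear":[5,-75,0],"twist":0},{"linear":[5.7,-85,0],"twist":0},{"linear":[6.4,-95,0],"twist":0},{"linear":[7,-105,0],"twist":0},{"linear":[7.7,-115,0],"twist":0},{"linear":[8,-120,0],"twist":0},{"linear":[8,-120,0],"twist":0},{"linear":[8,-120,0],"twist":0}]'
python3 -m pendant '[{"linear":[0,0,0],"twist":0},{"linear":[0,0,0],"twist":0},{"linear":[0,0,0],"twist":0},{"linear":[0,0,60],"twist":0},{"linear":[0,0,120],"twist":0},{"linear":[0,0,170],"twist":0},{"linear":[-60,60,170],"twist":0},{"linear":[-120,120,170],"twist":0},{"linear":[-170,170,170],"twist":0},{"linear":[-170,170,170],"twist":0}]' 0
python3 - <<'E'
from h import *
np.set_printoptions(precision=1,suppress=True)
c=cap('top','t2.png'); P=pts(c)
for r,z,h,s in boxes(c,P,84,130,300): 
    if r[0][0]<750 and h[0]<5: print(np.round(r[0],1),np.round(r[1],1),round(r[2],1),z,s)
c=cap('wrist'); P=pts(c)
for r,z,h,s in boxes(c,P,85,130,300): 
    if r[0][0]<750 and h[0]<5: print('w',np.round(r[0],1),np.round(r[1],1),round(r[2],1),z,s)
E
```

```text
time: 5.7
tool_pos: [648.2, -34.2, 57.2]
tcp_rot: [3.141, -0.001, 0.066]
contact_force: [-0.3, 1.9, 5.0]
grip_width: 62.0
time: 6.95
tool_pos: [476.1, 138.1, 226.8]
tcp_rot: [3.142, -0.0, 0.067]
contact_force: [0.9, 0.2, 0.4]
grip_width: 91.6
[ 609.4 -553.5] [ 72.9 240.9] 83.5 [ 97.3 120.2 123.2] [ 600  118   40  142 4552]
[649.1 -46.3] [64.2 68.1] 3.8 [88.1 90.7 93.4] [ 322  152   40   38 1315]
[635.6 137.3] [63.  69.3] 3.6 [111.8 116.3 119. ] [ 217  158   43   40 1525]
[470.4  98.7] [61.8 34.4] 6.4 [92.8 95.6 98.4] [251 253  22  37 657]
[ 467.1 -227.8] [61.8 34.7] 7.0 [92.7 95.8 98.5] [433 253  25  37 708]
[ 431.  -101.8] [34.7 61.8] 78.3 [93.2 95.8 98.6] [362 274  25  38 688]
w [636.7 139.7] [63.7 69.5] 3.9 [ 98.3 115.6 116.7] [ 464  200   97   85 6954]
w [471.3 100.3] [62.1 34.8] 6.7 [93.3 94.6 95.5] [ 283  247   70   41 2578]
```

```bash
python3 -m pendant '[{"linear":[-7,-37,-20],"twist":2.7},{"linear":[-7,-37,-70],"twist":2.7},{"linear":[-7,-37,-120],"twist":2.7},{"linear":[-7,-37,-160],"twist":2.7},{"linear":[-7,-37,-179],"twist":2.7},{"linear":[-7,-37,-179],"twist":2.7},{"linear":[-7,-37,-179],"twist":2.7}]'
python3 -m pendant '[{"linear":[0,0,0],"twist":0},{"linear":[0,0,0],"twist":0},{"linear":[0,0,0],"twist":0},{"linear":[0,0,0],"twist":0},{"linear":[0,0,0],"twist":0},{"linear":[0,0,5],"twist":0},{"linear":[0,0,25],"twist":0},{"linear":[0,0,40],"twist":0},{"linear":[0,0,40],"twist":0}]' 255
python3 - <<'E'
from h import *
np.set_printoptions(precision=1,suppress=True)
c=cap('wrist','w2.png'); P=pts(c)
for r,z,h,s in boxes(c,P,85,150,300): 
    if h[0]<5: print('w',np.round(r[0],1),np.round(r[1],1),round(r[2],1),z,s)
E
```

```text
time: 7.92
tool_pos: [471.9, 99.6, 48.4]
tcp_rot: [3.141, -0.001, 0.114]
contact_force: [0.3, -1.2, -0.6]
grip_width: 91.5
time: 9.05
tool_pos: [471.6, 100.0, 88.5]
tcp_rot: [3.141, -0.002, 0.114]
contact_force: [-0.6, -0.7, -1.4]
grip_width: 61.9
w [606.1 139.7] [69.3 17.6] 80.4 [ 87.2  97.4 109.1] [ 574  181   66  128 4509]
w [470.4 113.6] [96.7  8.9] 6.4 [ 95.4 118.8 134.7] [  206   256   232    58 10805]
w [471.9  97.5] [67.7 24.4] 6.2 [134.4 135.3 140.3] [ 219  345  206   39 6249]
```

View pics/w2.png

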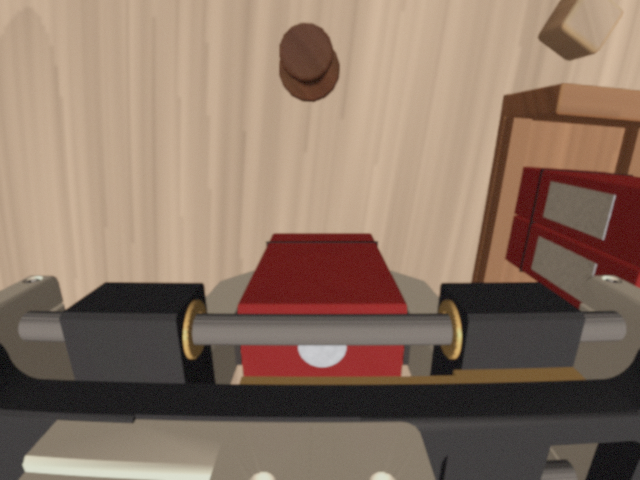

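View pics/t2.png

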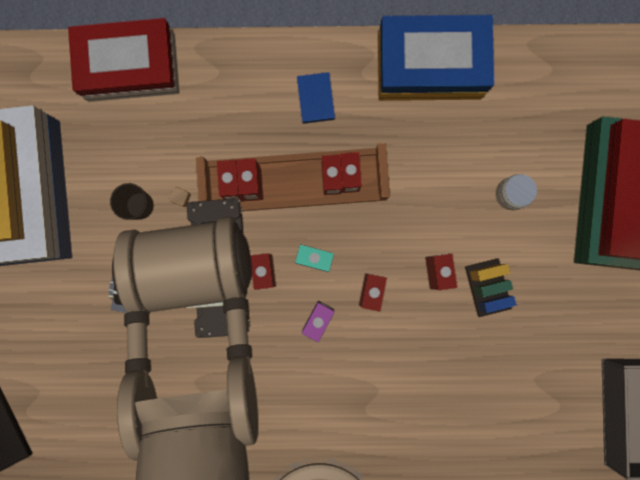

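```bash
python3 -m pendant '[{"linear":[10,-12,0],"twist":-1},{"linear":[30,-20,0],"twist":-2.7},{"linear":[55,-20,0],"twist":-2.7},{"linear":[80,-20,0],"twist":-2.7},{"linear":[105,-20,0],"twist":-2.7},{"linear":[130,-20,0],"twist":-2.7},{"linear":[150,-20,0],"twist":-2.7},{"linear":[164,-20,0],"twist":-2.7},{"linear":[169.5,-20,0],"twist":-2.7},{"linear":[169.5,-20,0],"twist":-2.7},{"linear":[169.5,-20,0],"twist":-2.7}]'
python3 - <<'E'
from h import *
np.set_printoptions(precision=1,suppress=True)
print(bot.get_obs()['tool_pos'])
c=cap('top','t3.png'); P=pts(c)
for r,z,h,s in boxes(c,P,84,150,200): 
    if r[0][0]<750 and h[0]<5: print(np.round(r[0],1),np.round(r[1],1),round(r[2],1),z,s)
c=cap('wrist','w3.png')
E
```

```text
time: 10.48
tool_pos: [640.0, 79.7, 87.4]
tcp_rot: [-3.142, 0.001, 0.067]
contact_force: [-0.2, 0.2, -1.0]
grip_width: 61.9
[640.   79.7  87.4]
[ 608.9 -535.6] [248.9  70. ] 2.5 [ 96.9 120.1 123.2] [ 601  118   39  142 4568]
[649.2 -46.2] [64.7 68. ] 3.7 [87.8 90.6 93.4] [ 322  152   40   38 1320]
[624.3 147.8] [41.3 46.8] 4.5 [110.6 116.2 118.9] [218 172  30  26 556]
[ 467.  -227.8] [62.2 35.3] 8.3 [92.5 95.9 98.5] [433 253  25  37 710]
[ 431.  -101.7] [34.4 61.8] 78.1 [92.7 95.6 98.6] [362 274  25  38 691]
```

View pics/w3.png

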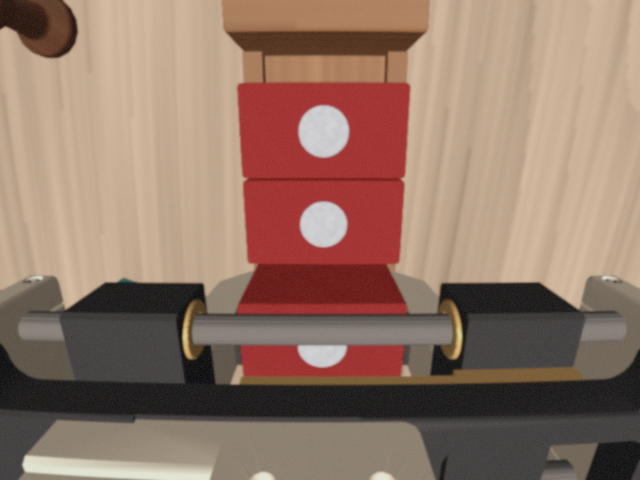

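The held box lines up with the row, just clear of tall_inner at about (323,265). I lower it and slide it against the tall ones.

```bash
python3 -m pendant '[{"linear":[0,0,-12],"twist":0},{"linear":[0,0,-22],"twist":0},{"linear":[0,0,-28],"twist":0},{"linear":[0,0,-31.5],"twist":0},{"linear":[0,0,-31.5],"twist":0},{"linear":[0,0,-31.5],"twist":0}]'
python3 -m pendant '[{"linear":[-0.2,3,0],"twist":0},{"linear":[-0.4,6,0],"twist":0},{"linear":[-0.6,9,0],"twist":0},{"linear":[-0.8,12,0],"twist":0},{"linear":[-0.8,12,0],"twist":0},{"linear":[-0.8,12,0],"twist":0}]'
python3 -m pendant '[{"linear":[0,0,0],"twist":0},{"linear":[0,0,0],"twist":0},{"linear":[0,0,0],"twist":0},{"linear":[0,0,50],"twist":0},{"linear":[0,0,100],"twist":0},{"linear":[0,-60,120],"twist":0},{"linear":[-40,-110,120],"twist":0},{"linear":[-80,-160,120],"twist":-5},{"linear":[-120,-190,120],"twist":-10},{"linear":[-160,-195,120],"twist":-15.7},{"linear":[-200,-195,120],"twist":-15.7},{"linear":[-200,-195,120],"twist":-15.7},{"linear":[-200,-195,120],"twist":-15.7}]' 0
python3 - <<'E'
from h import *
np.set_printoptions(precision=1,suppress=True)
for n in('top','wrist'):
  c=cap(n,n+'4.png'); P=pts(c)
  for lo,hi in((84,97),(97,109),(109,120)):
   for r,z,h,s in boxes(c,P,lo,hi,200): 
    if r[0][0]<750 and h[0]<5 and r[0][1]>-500: print(n,np.round(r[0],1),np.round(r[1],1),round(r[2],1),z,s)
E
```

```text
time: 11.32
tool_pos: [640.7, 79.9, 56.3]
tcp_rot: [3.142, -0.0, 0.067]
contact_force: [-0.2, 0.4, -1.6]
grip_width: 61.6
time: 12.08
tool_pos: [639.9, 91.9, 56.4]
tcp_rot: [-3.142, -0.001, 0.067]
contact_force: [0.7, -1.4, 0.1]
grip_width: 62.2
time: 13.7
tool_pos: [440.7, -103.3, 176.8]
tcp_rot: [3.141, -0.002, -0.207]
contact_force: [0.5, -0.1, -0.0]
grip_width: 91.8
top [648.9 -46.2] [64.4 68. ] 3.9 [87.9 90.6 93.1] [ 322  152   40   38 1318]
top [ 478.2 -226.6] [39.4 35.1] 6.6 [91.7 95.  96.4] [433 253  23  23 249]
top [639.3  89.6] [62.9 37.7] 3.8 [100.8 103.4 106.2] [255 158  23  37 688]
top [635.9 139.2] [62.8 68.9] 3.9 [113.5 116.3 118.6] [ 216  158   42   38 1327]
wrist [649.3 -44.5] [64.6 68.4] 3.6 [88.7 89.9 90.9] [ 545   42   95  118 8711]
wrist [ 432.1 -100.1] [34.4 62.1] 78.3 [93.4 94.6 95.5] [ 266  215   86   48 4007]
wrist [ 470.3 -215.1] [28.7 68.1] 78.5 [88.3 94.4 95.4] [ 342  345   82   32 1968]
```

```bash
python3 -m pendant '[{"linear":[-7.6,3,0],"twist":0},{"linear":[-7.6,3,-40],"twist":0},{"linear":[-7.6,3,-85],"twist":0},{"linear":[-7.6,3,-115],"twist":0},{"linear":[-7.6,3,-128.5],"twist":0},{"linear":[-7.6,3,-128.5],"twist":0},{"linear":[-7.6,3,-128.5],"twist":0}]'
python3 -m pendant '[{"linear":[0,0,0],"twist":0},{"linear":[0,0,0],"twist":0},{"linear":[0,0,0],"twist":0},{"linear":[0,0,0],"twist":0},{"linear":[0,0,0],"twist":0},{"linear":[0,0,5],"twist":0},{"linear":[0,0,25],"twist":0},{"linear":[0,0,40],"twist":0},{"linear":[0,0,40],"twist":0}]' 255
```

```text
time: 14.68
tool_pos: [432.9, -100.3, 48.7]
tcp_rot: [3.141, -0.002, -0.207]
contact_force: [-0.1, -0.4, 0.7]
grip_width: 91.7
time: 15.8
tool_pos: [432.7, -100.3, 88.5]
tcp_rot: [3.141, -0.002, -0.207]
contact_force: [-0.3, -0.2, -1.7]
grip_width: 62.0
```

```bash
python3 -m pendant '[{"linear":[20,0,0],"twist":4},{"linear":[45,0,0],"twist":8},{"linear":[70,0,10],"twist":12},{"linear":[95,0,30],"twist":15.7},{"linear":[120,0,50],"twist":15.7},{"linear":[145,10,65],"twist":15.7},{"linear":[165,30,70],"twist":15.7},{"linear":[185,55,70],"twist":15.7},{"linear":[200,80,70],"twist":15.7},{"linear":[210.5,105,70],"twist":15.7},{"linear":[210.5,130,70],"twist":15.7},{"linear":[210.5,146,70],"twist":15.7},{"linear":[210.5,151,65],"twist":15.7},{"linear":[210.5,151,45],"twist":15.7},{"linear":[210.5,151,20],"twist":15.7},{"linear":[210.5,151,0],"twist":15.7},{"linear":[210.5,151,0],"twist":15.7},{"linear":[210.5,151,0],"twist":15.7}]'
python3 - <<'E'
from h import *
np.set_printoptions(precision=1,suppress=True)
c=cap('wrist','w5.png')
c=cap('top','t5.png');P=pts(c)
for lo,hi in((84,97),(97,109),(109,120)):
   for r,z,h,s in boxes(c,P,lo,hi,200): 
    if r[0][0]<750 and h[0]<5 and r[0][1]>-500: print(np.round(r[0],1),np.round(r[1],1),round(r[2],1),z,s)
E
```

```text
time: 18.05
tool_pos: [643.1, 50.4, 88.4]
tcp_rot: [3.141, -0.001, 0.066]
contact_force: [-0.9, 0.2, -0.7]
grip_width: 61.4
[649.  -46.1] [64.4 67.9] 4.1 [87.9 90.7 93.4] [ 323  152   39   38 1257]
[ 467.  -227.7] [61.8 35. ] 7.4 [92.1 95.  96.6] [433 253  25  37 514]
[626.3 119.1] [33.7 44.4] 87.2 [113.5 116.3 118.6] [238 169  20  26 423]
```

View pics/w5.png

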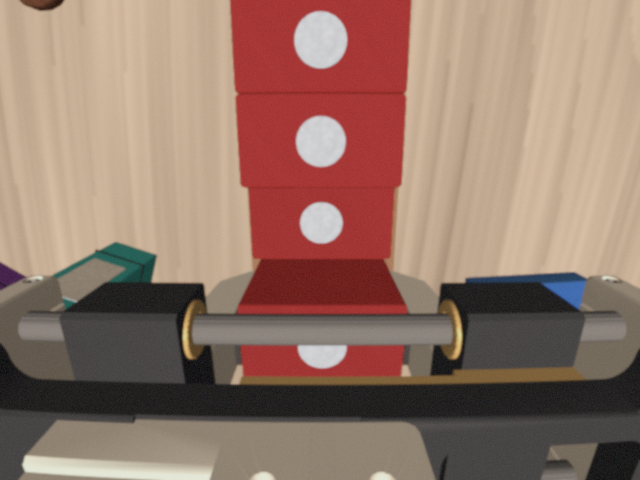

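The box sits square just below the first new one, with the row at (320,187-260). I lower it, slide it up, release it and move to the third box.

```bash
python3 -m pendant '[{"linear":[0,0,-12],"twist":0},{"linear":[0,0,-22],"twist":0},{"linear":[0,0,-28],"twist":0},{"linear":[0,0,-31.5],"twist":0},{"linear":[0,0,-31.5],"twist":0},{"linear":[-0.2,3,-31.5],"twist":0},{"linear":[-0.4,6,-31.5],"twist":0},{"linear":[-0.6,9,-31.5],"twist":0},{"linear":[-0.6,9,-31.5],"twist":0},{"linear":[-0.6,9,-31.5],"twist":0}]'
python3 -m pendant '[{"linear":[0,0,0],"twist":0},{"linear":[0,0,0],"twist":0},{"linear":[0,0,0],"twist":0},{"linear":[0,0,50],"twist":0},{"linear":[0,0,100],"twist":0},{"linear":[-40,-50,120],"twist":0},{"linear":[-80,-100,120],"twist":0},{"linear":[-120,-150,120],"twist":0},{"linear":[-150,-200,120],"twist":3.5},{"linear":[-174,-250,120],"twist":3.5},{"linear":[-174,-286,120],"twist":3.5},{"linear":[-174,-286,120],"twist":3.5},{"linear":[-174,-286,120],"twist":3.5},{"linear":[-174,-286,120],"twist":3.5}]' 0
python3 - <<'E'
from h import *
np.set_printoptions(precision=1,suppress=True)
for n in('top','wrist'):
  c=cap(n,n+'6.png'); P=pts(c)
  for lo,hi in((84,97),(97,109),(109,120)):
   for r,z,h,s in boxes(c,P,lo,hi,200): 
    if r[0][0]<750 and h[0]<5 and r[0][1]>-500: print(n,np.round(r[0],1),np.round(r[1],1),round(r[2],1),z,s)
E
```

```text
time: 19.4
tool_pos: [642.1, 59.9, 56.3]
tcp_rot: [-3.142, -0.0, 0.067]
contact_force: [0.6, -1.9, -0.9]
grip_width: 61.8
time: 21.15
tool_pos: [468.2, -224.9, 176.2]
tcp_rot: [-3.141, 0.0, 0.13]
contact_force: [-0.0, 0.3, 0.7]
grip_width: 91.8
top [649.  -46.1] [64.2 68.1] 4.3 [87.8 90.6 93.2] [ 322  152   40   39 1319]
top [ 466.1 -218.8] [61.2 16.2] 7.2 [90.8 94.7 96.6] [433 255  14  35 258]
top [639.9  75.6] [62.4 69.4] 3.4 [100.8 103.6 106.2] [ 253  157   41   38 1357]
top [635.5 142.8] [62.6 68.4] 4.1 [113.6 116.3 118.7] [ 214  158   42   38 1330]
wrist [644.3 -57.5] [51.3 45.9] 6.2 [88.3 89.8 90.9] [ 571    0   69   75 4525]
wrist [ 468.  -226.3] [62.3 34.1] 7.5 [93.5 94.6 95.5] [ 278  218   86   48 3947]
```

```bash
python3 -m pendant '[{"linear":[0,0,-50],"twist":0},{"linear":[0,0,-90],"twist":0},{"linear":[0,0,-118],"twist":0},{"linear":[0,0,-128.5],"twist":0},{"linear":[0,0,-128.5],"twist":0},{"linear":[0,0,-128.5],"twist":0}]'
python3 -m pendant '[{"linear":[0,0,0],"twist":0},{"linear":[0,0,0],"twist":0},{"linear":[0,0,0],"twist":0},{"linear":[0,0,0],"twist":0},{"linear":[0,0,0],"twist":0},{"linear":[0,0,5],"twist":0},{"linear":[0,0,25],"twist":0},{"linear":[0,0,40],"twist":0},{"linear":[0,0,40],"twist":0}]' 255
python3 -m pendant '[{"linear":[20,5,0],"twist":-1},{"linear":[45,15,0],"twist":-3.5},{"linear":[70,30,10],"twist":-3.5},{"linear":[95,50,30],"twist":-3.5},{"linear":[120,70,50],"twist":-3.5},{"linear":[145,95,65],"twist":-3.5},{"linear":[160,120,70],"twist":-3.5},{"linear":[170,145,70],"twist":-3.5},{"linear":[177,170,70],"twist":-3.5},{"linear":[177,195,70],"twist":-3.5},{"linear":[177,220,70],"twist":-3.5},{"linear":[177,236,70],"twist":-3.5},{"linear":[177,243,65],"twist":-3.5},{"linear":[177,243,45],"twist":-3.5},{"linear":[177,243,20],"twist":-3.5},{"linear":[177,243,5],"twist":-3.5},{"linear":[177,243,5],"twist":-3.5},{"linear":[177,243,5],"twist":-3.5}]'
python3 - <<'E'
from h import *
np.set_printoptions(precision=1,suppress=True)
c=cap('wrist','w7.png')
c=cap('top','t7.png');P=pts(c)
for lo,hi in((84,97),(97,109),(109,120)):
   for r,z,h,s in boxes(c,P,lo,hi,200): 
    if r[0][0]<750 and h[0]<5 and r[0][1]>-500: print(np.round(r[0],1),np.round(r[1],1),round(r[2],1),z,s)
E
```

```text
time: 22.0
tool_pos: [468.8, -226.4, 48.9]
tcp_rot: [3.14, -0.002, 0.128]
contact_force: [-0.2, -0.1, 0.8]
grip_width: 92.2
time: 23.12
tool_pos: [468.7, -226.5, 88.8]
tcp_rot: [3.14, -0.002, 0.128]
contact_force: [-0.2, 0.3, -1.4]
grip_width: 61.8
time: 25.38
tool_pos: [645.6, 16.6, 93.6]
tcp_rot: [3.141, -0.002, 0.067]
contact_force: [0.2, -0.1, -1.9]
grip_width: 62.1
[650.4 -67.6] [26.9 63. ] 89.2 [87.6 90.6 93.5] [346 152  16  36 390]
[634.5  77.2] [52.3 40.2] 5.5 [100.9 103.6 106.1] [262 164  24  30 530]
[635.3 148. ] [63.1 58.1] 3.1 [113.8 116.3 118.7] [ 214  159   34   38 1057]
```

View pics/w7.png

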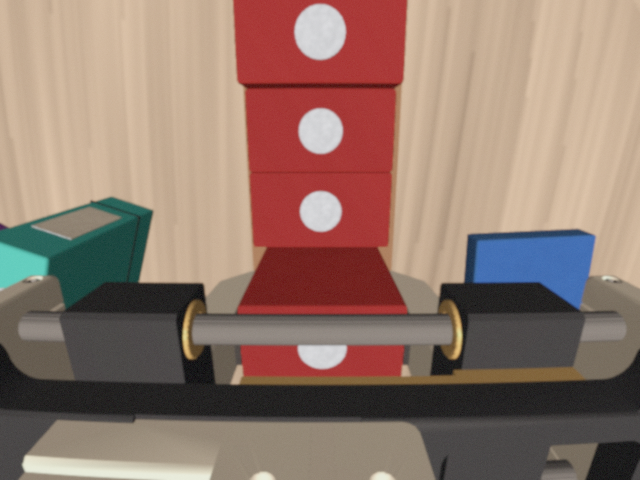

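```bash
python3 -m pendant '[{"linear":[0,0,-12],"twist":0},{"linear":[0,0,-24],"twist":0},{"linear":[0,0,-32],"twist":0},{"linear":[0,0,-36.5],"twist":0},{"linear":[0,0,-36.5],"twist":0},{"linear":[-0.2,4,-36.5],"twist":0},{"linear":[-0.4,8,-36.5],"twist":0},{"linear":[-0.7,11,-36.5],"twist":0},{"linear":[-0.7,11,-36.5],"twist":0},{"linear":[-0.7,11,-36.5],"twist":0}]'
python3 -m pendant '[{"linear":[0,0,0],"twist":0},{"linear":[0,0,0],"twist":0},{"linear":[0,0,0],"twist":0},{"linear":[0,0,50],"twist":0},{"linear":[0,0,100],"twist":0},{"linear":[2,-40,120],"twist":0},{"linear":[5,-80,120],"twist":0},{"linear":[9,-125,120],"twist":0},{"linear":[9,-125,120],"twist":0},{"linear":[9,-125,120],"twist":0}]' 0
python3 - <<'E'
from h import *
np.set_printoptions(precision=1,suppress=True)
for n in('top','wrist'):
  c=cap(n,n+'8.png'); P=pts(c)
  for lo,hi in((55,67),(84,97),(97,109),(109,120)):
   for r,z,h,s in boxes(c,P,lo,hi,200): 
    if 750>r[0][0]>580 and h[0]<15 and r[0][1]>-500: print(n,np.round(r[0],1),np.round(r[1],1),round(r[2],1),z,s)
E
```

```text
time: 26.72
tool_pos: [644.5, 27.8, 56.2]
tcp_rot: [3.141, -0.0, 0.067]
contact_force: [1.2, -1.8, -2.5]
grip_width: 61.7
time: 27.98
tool_pos: [653.1, -96.7, 176.1]
tcp_rot: [-3.141, 0.0, 0.066]
contact_force: [-0.1, 0.2, 0.2]
grip_width: 91.7
top [632.  210.2] [99.7 17.3] 4.0 [59.  62.2 64.8] [196 157  13  54 487]
top [648.2 -69.8] [31.2 70.2] 75.5 [88.  90.8 93.1] [342 152  20  37 455]
top [639.9  80.3] [ 62.9 143.6] 4.1 [100.8 103.5 106.2] [ 231  155   82   41 2044]
top [635.4 144.6] [62.9 68.8] 3.7 [113.6 116.4 118.7] [ 213  158   42   39 1328]
wrist [ 655.3 -122.8] [99.9 16.4] 3.7 [59.6 61.4 62.3] [ 263  250  118   20 2308]
wrist [646.2  10.3] [61.2  0.9] 3.9 [85.2 90.3 95.2] [274  85  95   3 243]
wrist [650.3 -44.8] [63.5 67.9] 3.5 [88.7 89.6 90.5] [ 276  120   91   98 8402]
wrist [644.4  34.1] [62.6 48.8] 4.2 [101.6 102.6 103.6] [ 270    0  103   87 8561]
```

View pics/wrist8.png

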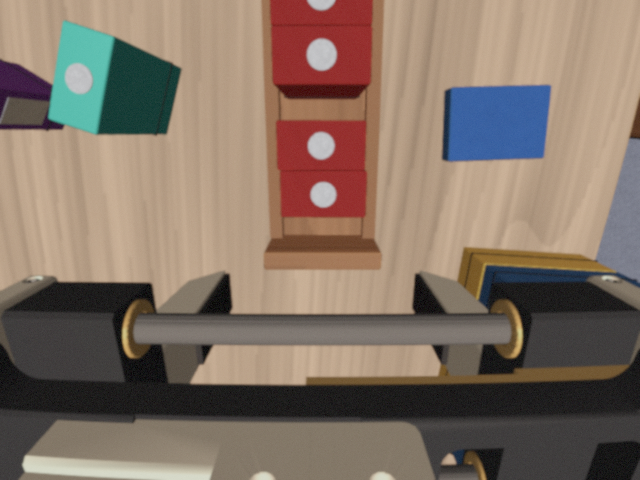

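The wrist view shows the short pair at (321,145)-(323,195), a gap below the new boxes at (320,85-120), and free room before the end wall at y≈240. I shut the gripper, lower it behind short_outer and push the row closed.

```bash
python3 -m pendant '[{"linear":[0,0,0],"twist":0},{"linear":[0,0,-20],"twist":0},{"linear":[0,0,-40],"twist":0},{"linear":[0,0,-60],"twist":0},{"linear":[0,0,-80],"twist":0},{"linear":[0,0,-100],"twist":0},{"linear":[0,0,-120],"twist":0},{"linear":[0,0,-135],"twist":0},{"linear":[0,0,-143],"twist":0},{"linear":[0,0,-143],"twist":0},{"linear":[0,0,-143],"twist":0}]' 255
python3 -m pendant '[{"linear":[-0.3,4,0],"twist":0},{"linear":[-0.5,8,0],"twist":0},{"linear":[-0.8,12,0],"twist":0},{"linear":[-1,16,0],"twist":0},{"linear":[-1.3,20,0],"twist":0},{"linear":[-1.6,24,0],"twist":0},{"linear":[-1.9,28,0],"twist":0},{"linear":[-2,30,0],"twist":0},{"linear":[-2.1,32,0],"twist":0},{"linear":[-2.3,34,0],"twist":0},{"linear":[-2.4,36,0],"twist":0},{"linear":[-2.4,36,0],"twist":0},{"linear":[-2.4,36,0],"twist":0}]'
```

```text
time: 29.45
tool_pos: [653.8, -97.2, 34.0]
tcp_rot: [3.141, -0.001, 0.067]
contact_force: [0.4, -0.0, 0.1]
grip_width: 0.6
time: 31.08
tool_pos: [651.1, -62.1, 33.4]
tcp_rot: [3.14, -0.001, 0.067]
contact_force: [0.2, -8.4, 2.8]
grip_width: 0.2
```

```bash
python3 -m pendant '[{"linear":[0,0,0],"twist":0},{"linear":[0.3,-4,0],"twist":0},{"linear":[0.5,-10,0],"twist":0},{"linear":[0.5,-12,0],"twist":0},{"linear":[0.5,-12,60],"twist":0},{"linear":[0.5,-12,120],"twist":0},{"linear":[0,-12,180],"twist":0},{"linear":[0,-12,210],"twist":0},{"linear":[0,-12,210],"twist":0},{"linear":[0,-12,210],"twist":0}]'
python3 - <<'E'
from h import *
np.set_printoptions(precision=1,suppress=True)
for n in('top','wrist'):
  c=cap(n,n+'9.png'); P=pts(c)
  for lo,hi in((55,67),(84,97),(97,109),(109,120)):
   for r,z,h,s in boxes(c,P,lo,hi,200): 
    if 750>r[0][0]>580 and h[0]<15 and r[0][1]>-500: print(n,np.round(r[0],1),np.round(r[1],1),round(r[2],1),z,s)
t=cv2.imread('pics/top9.png')[145:215,185:405]; w=cv2.imread('pics/wrist9.png')[0:300]
cv2.imwrite('pics/c9.png',np.vstack([cv2.resize(t,(640,204),interpolation=cv2.INTER_CUBIC),w]))
E
```

```text
time: 32.33
tool_pos: [650.2, -72.8, 241.5]
tcp_rot: [-3.141, 0.003, 0.067]
contact_force: [0.3, 0.3, -0.3]
grip_width: 0.1
top [631.6 210.2] [98.6 17.1] 3.7 [58.9 62.2 65. ] [196 157  13  54 493]
top [647.6 -30.5] [63.6 43.7] 4.0 [87.8 90.4 93.1] [322 153  25  38 605]
top [640.4  71.8] [ 63.4 112.8] 3.4 [100.8 103.5 106.1] [ 245  155   62   41 1910]
top [635.2 150.7] [62.7 68.7] 3.4 [113.6 116.4 118.7] [ 210  159   41   38 1331]
wrist [ 655.4 -122.9] [99.7 16.7] 3.9 [59.7 61.4 62.4] [ 276  251   96   17 1501]
wrist [648.1 -17.1] [63.6 68. ] 3.7 [88.6 89.6 90.7] [ 288  118   72   79 5500]
wrist [642.7  60.4] [62.2 87.1] 4.0 [101.6 102.6 103.6] [ 284    0   80  118 9156]
```

View pics/c9.png

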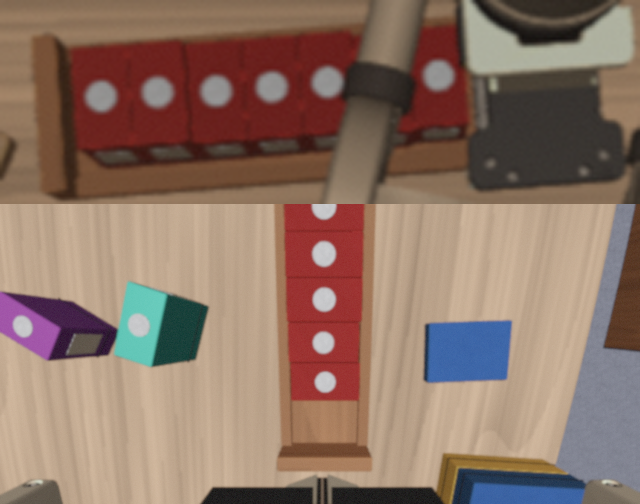

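The row reads tight: its measured length is 238 mm, which is 7 × 34. Now the counter.

```bash
python3 -m pendant '[{"linear":[-50,60,0],"twist":0},{"linear":[-100,110,0],"twist":-8},{"linear":[-150,170,0],"twist":-14},{"linear":[-211,230,0],"twist":-14},{"linear":[-211,290,0],"twist":-14},{"linear":[-211,340,0],"twist":-14},{"linear":[-211,363,0],"twist":-14},{"linear":[-211,363,0],"twist":-14},{"linear":[-211,363,0],"twist":-14},{"linear":[-211,363,0],"twist":-14}]'
python3 - <<'E'
from h import *
np.set_printoptions(precision=1,suppress=True,linewidth=200)
c=cap('wrist','w10.png'); P=pts(c)
hsv=cv2.cvtColor(c['frame'],cv2.COLOR_BGR2HSV)
ok=(P[...,0]>370)&(P[...,0]<520)&(P[...,1]>290)&(P[...,1]<430)
q=P[ok&(P[...,2]>76.5)&(P[...,2]<85)]; print('top strip',len(q),q.mean(0),cv2.minAreaRect(q[:,:2].astype(np.float32)),np.percentile(q[:,2],[50,90,99]))
m=ok&(P[...,2]>9)&(P[...,2]<19); q=P[m]; print('base',cv2.minAreaRect(q[:,:2].astype(np.float32)))
m=ok&(P[...,2]>30); q=P[m]; print('upper',cv2.minAreaRect(q[:,:2].astype(np.float32)))
ys,xs=np.where(ok&(P[...,2]>5)); print(xs.min(),xs.max(),ys.min(),ys.max())
a=c['frame'][ys.min()-10:ys.max()+10,xs.min()-10:xs.max()+10]; f=min(800/a.shape[1],600/a.shape[0])
cv2.imwrite('pics/c10.png',cv2.resize(a,None,fx=f,fy=f,interpolation=cv2.INTER_CUBIC)); print(f)
E
```

```text
time: 33.67
tool_pos: [440.1, 288.6, 242.8]
tcp_rot: [3.141, 0.001, -0.179]
contact_force: [-0.9, -0.2, 0.0]
grip_width: 0.1
top strip 794 [443.5 354.9  79.1] ((444.72021484375, 354.8767395019531), (22.254657745361328, 32.15878677368164), 79.58193969726562) [79.1 80.7 81.7]
base ((443.83984375, 354.6954345703125), (63.23112106323242, 99.54390716552734), 79.61666870117188)
upper ((448.2392578125, 332.10052490234375), (85.81877136230469, 156.2216033935547), 79.34984588623047)
0 639 0 479
60.0
```

View pics/c10.png

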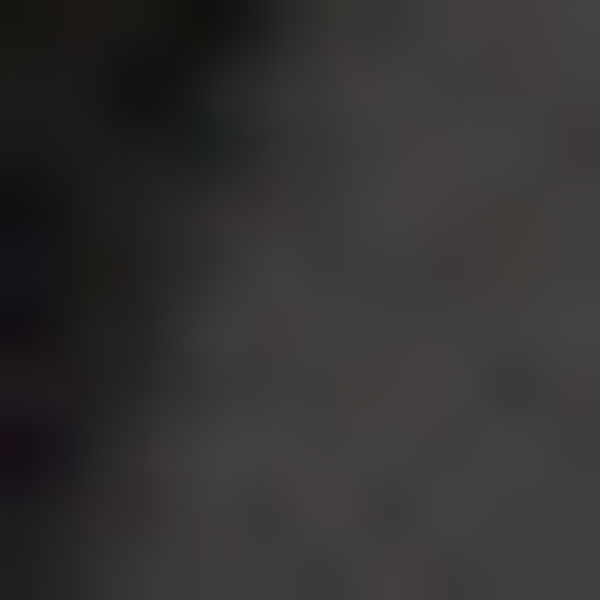

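My crop bounds were wrong, so this picture showed nothing useful. Base and wheel centre measure (444,355), yaw −10.4°. I crop again.

```bash
python3 - <<'E'
from h import *
a=cv2.imread('pics/w10.png')[60:310,180:460]
cv2.imwrite('pics/c11.png',cv2.resize(a,None,fx=2.2,fy=2.2,interpolation=cv2.INTER_CUBIC))
E
```

```text
(no output)
```

View pics/c11.png

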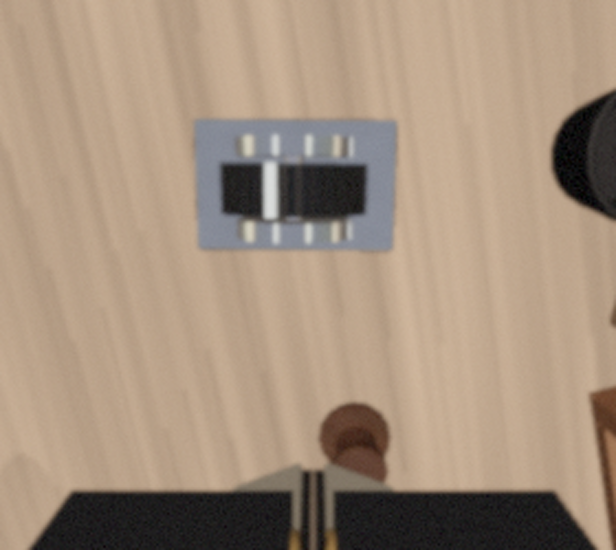

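The wheel crop shows the broad tick 0 at the left (247), tick 1 at 275, and the white line at 270, so it reads tick 1. It needs two clicks toward +x. First click:

```bash
python3 -m pendant '[{"linear":[-4.3,60,-40],"twist":0},{"linear":[-4.3,66.6,-90],"twist":0},{"linear":[-4.3,66.6,-130],"twist":0},{"linear":[-4.3,66.6,-150],"twist":0},{"linear":[-4.3,66.6,-158],"twist":0},{"linear":[-4.3,66.6,-163],"twist":0},{"linear":[-4.3,66.6,-167.2],"twist":0},{"linear":[-4.3,66.6,-167.2],"twist":0},{"linear":[-4.3,66.6,-167.2],"twist":0}]'
python3 -m pendant '[{"linear":[2,-0.4,0],"twist":0},{"linear":[4,-0.7,0],"twist":0},{"linear":[6,-1.1,0],"twist":0},{"linear":[8,-1.5,0],"twist":0},{"linear":[10,-1.8,0],"twist":0},{"linear":[12,-2.2,0],"twist":0},{"linear":[14,-2.6,0],"twist":0},{"linear":[16,-2.9,0],"twist":0},{"linear":[16.7,-3.1,0],"twist":0},{"linear":[16.7,-3.1,0],"twist":0}]'
python3 -m pendant '[{"linear":[0,0,10],"twist":0},{"linear":[0,0,50],"twist":0},{"linear":[0,-40,100],"twist":0},{"linear":[-10,-63,165],"twist":0},{"linear":[-12,-63,167],"twist":0},{"linear":[-12,-63,167],"twist":0},{"linear":[-12,-63,167],"twist":0}]'
python3 - <<'E'
from h import *
np.set_printoptions(precision=1,suppress=True)
c=cap('wrist','w12.png')
a=c['frame'][60:310,180:460]
def line(c):
    # bright pixels over wheel strip, in counter x at z~78
    P=pts(c); ex=np.array([np.cos(np.radians(10.4)),-np.sin(np.radians(10.4))]); ey=np.array([ex[1]*-1,ex[0]])
    d=P[...,:2]-np.array([444,354.9]); X=d@ex; Y=d@ey
    g=c['frame'].min(2)
    for nm,m in(('wheel',abs(Y)<9),('ch+',(Y>13)&(Y<20)),('ch-',(Y<-13)&(Y>-20))):
        m=m&(abs(X)<36)&(P[...,2]>35)
        h=[(int(x),int(g[m&(abs(X-x)<1)].mean())) for x in range(-34,36,2) if (m&(abs(X-x)<1)).sum()>3]
        print(nm,h)
line(c)
cv2.imwrite('pics/c12.png',cv2.resize(a,None,fx=2.2,fy=2.2,interpolation=cv2.INTER_CUBIC))
E
```

```text
time: 34.85
tool_pos: [436.2, 356.5, 77.3]
tcp_rot: [-3.141, -0.002, -0.177]
contact_force: [-1.1, -2.5, 5.8]
grip_width: 0.3
time: 36.1
tool_pos: [452.8, 353.5, 76.6]
tcp_rot: [-3.141, -0.001, -0.178]
contact_force: [0.5, -2.3, 5.8]
grip_width: 0.4
time: 36.98
tool_pos: [439.6, 290.6, 241.3]
tcp_rot: [3.14, 0.003, -0.177]
contact_force: [-0.4, 0.1, -0.3]
grip_width: 0.6
wheel [(-32, 76), (-30, 36), (-28, 30), (-26, 30), (-24, 31), (-22, 31), (-20, 32), (-18, 31), (-16, 34), (-14, 33), (-12, 32), (-10, 36), (-8, 36), (-6, 36), (-4, 47), (-2, 47), (0, 38), (2, 48), (4, 67), (6, 163), (8, 209), (10, 187), (12, 84), (14, 33), (16, 33), (18, 29), (20, 31), (22, 30), (24, 29), (26, 28), (28, 28), (30, 37), (32, 72)]
ch+ [(-24, 118), (-22, 149), (-20, 183), (-18, 182), (-16, 150), (-14, 133), (-12, 132), (-10, 144), (-8, 188), (-6, 179), (-4, 140), (-2, 137), (0, 137), (2, 136), (4, 141), (6, 184), (8, 176), (10, 133), (12, 130), (14, 131), (16, 138), (18, 164), (20, 149), (22, 111), (24, 136), (26, 164)]
ch- [(-26, 120), (-24, 103), (-22, 118), (-20, 149), (-18, 157), (-16, 132), (-14, 118), (-12, 119), (-10, 128), (-8, 161), (-6, 152), (-4, 126), (-2, 124), (0, 124), (2, 123), (4, 129), (6, 167), (8, 165), (10, 134), (12, 124), (14, 117), (16, 125), (18, 147), (20, 118), (22, 102), (24, 144)]
```

View pics/c12.png

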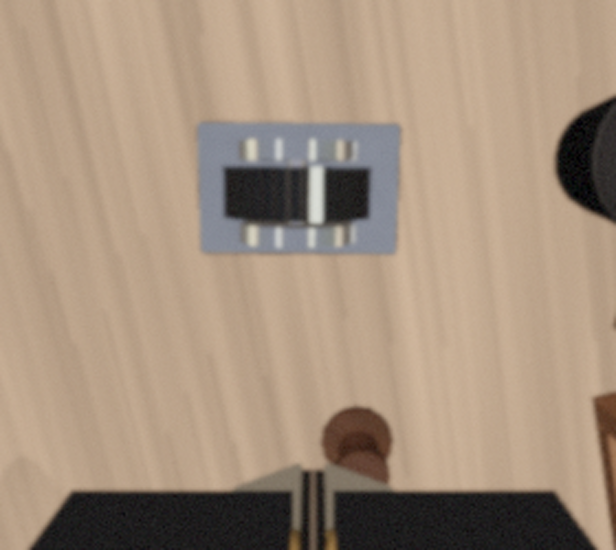

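The line now stands at X=+8.3 mm, level with the third tick (+7 mm on the smaller cheek radius). That is tick 2, so the wheel moved one click. Second click:

```bash
python3 -m pendant '[{"linear":[-4.7,60,-40],"twist":0},{"linear":[-4.7,66.1,-90],"twist":0},{"linear":[-4.7,66.1,-130],"twist":0},{"linear":[-4.7,66.1,-150],"twist":0},{"linear":[-4.7,66.1,-158],"twist":0},{"linear":[-4.7,66.1,-163],"twist":0},{"linear":[-4.7,66.1,-167],"twist":0},{"linear":[-4.7,66.1,-167],"twist":0},{"linear":[-4.7,66.1,-167],"twist":0}]'
python3 -m pendant '[{"linear":[2,-0.4,0],"twist":0},{"linear":[4,-0.7,0],"twist":0},{"linear":[6,-1.1,0],"twist":0},{"linear":[8,-1.5,0],"twist":0},{"linear":[10,-1.8,0],"twist":0},{"linear":[12,-2.2,0],"twist":0},{"linear":[14,-2.6,0],"twist":0},{"linear":[16,-2.9,0],"twist":0},{"linear":[16.7,-3.1,0],"twist":0},{"linear":[16.7,-3.1,0],"twist":0}]'
python3 -m pendant '[{"linear":[0,0,10],"twist":0},{"linear":[0,0,50],"twist":0},{"linear":[0,-40,100],"twist":0},{"linear":[-10,-63,165],"twist":0},{"linear":[-12,-63,167],"twist":0},{"linear":[-12,-63,167],"twist":0},{"linear":[-12,-63,167],"twist":0}]'
python3 - <<'E'
from h import *
np.set_printoptions(precision=1,suppress=True)
c=cap('wrist','w13.png')
a=c['frame'][60:310,180:460]
t=cap('top','t13.png'); P=pts(t)
for lo,hi in((84,97),(97,109),(109,120)):
   for r,z,h,s in boxes(t,P,lo,hi,200): 
    if 750>r[0][0]>340 and h[0]<5 and r[0][1]>-500: print(np.round(r[0],1),np.round(r[1],1),round(r[2],1),z,s)
x=cv2.resize(a,(448,400)); y=cv2.resize(t['frame'][140:340,180:500],(640,400))[:,:350]
cv2.imwrite('pics/c13.png',np.hstack([x,y]))
P=pts(c); d=P[...,:2]-np.array([444,354.9]); X=d@[.984,-.181]; Y=d@[.181,.984]; m=(abs(Y)<9)&(abs(X)<31)&(P[...,2]>30)&(c['frame'].min(2)>120)
print(X[m].mean(),P[m].mean(0))
E
```

```text
time: 38.15
tool_pos: [436.0, 356.6, 77.3]
tcp_rot: [-3.141, -0.001, -0.178]
contact_force: [-2.2, -1.3, 4.7]
grip_width: 0.7
time: 39.4
tool_pos: [452.8, 353.6, 76.8]
tcp_rot: [-3.141, -0.001, -0.178]
contact_force: [0.0, -1.4, 5.3]
grip_width: 0.4
time: 40.28
tool_pos: [439.6, 290.5, 241.3]
tcp_rot: [3.14, 0.003, -0.177]
contact_force: [-0.3, -0.1, -0.5]
grip_width: 0.6
[646.2  -8.2] [64.3 88.5] 3.8 [88.1 90.6 93.2] [ 297  153   50   39 1327]
[640.9  66.4] [ 62.7 102.7] 4.2 [100.9 103.6 106.2] [ 249  155   60   40 2023]
[635.2 151.1] [62.8 68.7] 3.5 [113.7 116.3 118.6] [ 210  159   41   38 1333]
22.57064853229334 [466.2 351.   71.5]
```

View pics/c13.png

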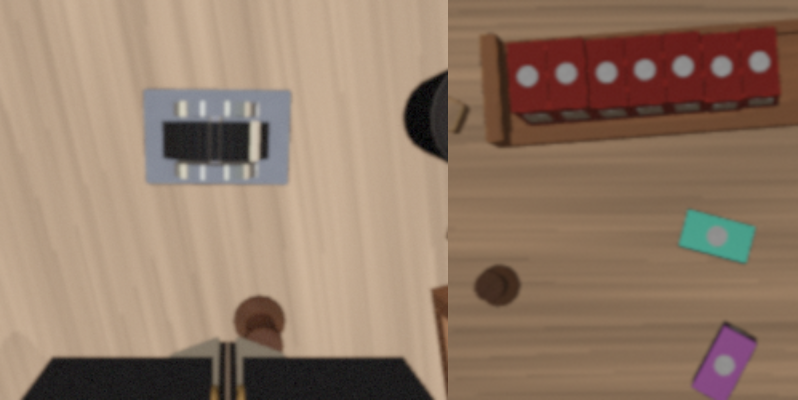

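The line is at X=22.6 mm, which is 32·sin 45° and matches tick 3. The row is seven boxes tight together and the other goods are unmoved.

```bash
python3 -c "
from plant import bot
print(bot.close_job())"
```

```text
the job is handed in; nothing more can be done
None
```

The job is handed in: the three new games are in the tray between the tall and short ones, and the counter is at tick 3. It took about 40 s of robot time. `close_job` gives no verdict, so the results below are from my own last checks.

- **Making room:** I slid the two short games about 115 mm apart from the tall ones. The arm moved 120 mm, so the boxes lagged by about 5 mm, but the gap was still large enough.
- **Inserting:** Each new game was lowered squarely into the gap and slid up against its neighbour.
- **Closing the row:** I pushed the row shut from the outer short end, at about 8 N. It then measured about 238 mm, which is exactly 7 × 34 mm. The last picture shows no gaps, with heights in the order tall, medium, short.
- **Counter:** It started at tick 1, and I rolled it two single clicks. The white line is now 22.6 mm from the wheel's centre line, as expected at tick 3, and it lines up with that tick in the picture.
- **Other goods:** The turquoise and purple boxes, the pawn and the rest were not touched and look unmoved.

I noticed no grip slip and no knocked-aside box. The top and wrist cameras disagreed by about 1–2 mm, which is within their stated accuracy. One crop came out unusable because of a wrong bound, and I took it again.

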